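Lock the tilt stage and hold the sample slide flush on its sloped platen

TASK

First turn the clamp collar beside the tilt stage clockwise until its lug stands at the white locked mark. Then pick up the slide carrier with the straight grip rib by that rib, tilt it to match the slope of the stage's platen, and press it gently onto the middle of the platen, flush and with its edges parallel to the platen's; finish while still gripping it and pressing it there (do not let go). Leave everything else on the bench where it stands.

Things in the scene. Friction and masses are not known exactly. Their poses are not given: they have to be found in the camera images.
- collar_grip (a point): Middle of the clamp collar: steel ring, vertical axis, outer diameter 52, 22 tall, with one lug 10 wide reaching 48 from the axis. This point is on the axis, 57 above the bench, 11 below the ring's top; +x points along the lug, z up, turning with the collar. The flange below (diameter 68) is 13 under this point; a core rises 6 above the ring. It is 150 from the platen's middle, on its +y side.
- collar (a joint): Angle of the collar, rad; grows clockwise seen from above. 0 is open; a hard stop at 1.2 is the locked mark. Starts between 0 and 0.25. Turning takes about 0.1 N m; it stays where it is left.
- locked_mark (a point): The locked mark: a small white bar, 22 x 6, on the stage base next to the collar's flange, on the robot's side; this point is on the bar's top, 50 from the collar's axis. When locked the lug points at it.
- platen: Aluminium plate 90 (its x, up the slope) x 66 (its y, level) x 10 with a dark window 44 x 30. Origin: middle of its upper face, 85 to 103 above the bench; z: outward normal, leaning to the robot's side. Slope differs each time, 0.3 to 0.65 rad from level, and does not yield. No ledge; nothing rises above the face. Sprung along its normal: gives 0.7 mm per N, at most 6 mm, then rigid.
- slide: The sample slide carrier: grey plate 76 (its x) x 52 (its y) x 6 thick, with a straight upright grip rib on the middle of its top, 36 long along x, 12 thick along y, 28 high (its top 34 above the underside). Origin at the middle of the underside, z up. Lies flat on the bench; about 100 g.
- blank: Bystander: a blank carrier, the same grey plate 76 x 52 x 6 but with a round knob (diameter 20, its top 30 above the underside) instead of the rib. Origin at the middle of the underside. The two carriers lie side by side in either order. Leave it alone.
- vial: Bystander: small amber screw-cap vial, 28 diameter, 55 tall. Origin at the middle of its underside. Leave it alone.
- tub: Bystander: round clear tub with a lid, 60 diameter, 65 tall. Origin at the middle of its underside. Leave it alone.
- dish: Bystander: flat glass dish, 90 diameter, 16 tall. Origin at the middle of its underside. Leave it alone.
- tip_box: Bystander: pipette-tip box, 120 x 85 x 67 tall. Origin at the middle of its underside. Leave it alone.
- tube_rack: Bystander: white tube rack, 60 x 130 x 58 tall. Origin at the middle of its underside. Leave it alone.
- counter: Bystander: black hand-held meter, 60 x 100 x 22 tall. Origin at the middle of its underside. Leave it alone.
Not all that is in view belongs to the job. What is shaped like the slide but yellow is not meant.

How it is judged (in metres and radians):
On the way, in this order (a step that is already met when the one before it is completed fails the run):
1. the collar is turned to its locked mark (value of joint collar above 1.08 rad), for 0.2 s.
2. the ribbed carrier is lifted off the bench in the gripper (height (world z) of slide above 0.03 m and contact force between the fingers and slide above 5 N), for 0.2 s.
At the end, for the whole second after the job is handed in: Through the last second: collar above 1.08 rad; ribbed carrier still gripped (over 8 N), rib up, within 0.05 rad and 3 mm of the platen's face, within 12 mm of its centre along each axis, edges parallel within 0.17 rad, pressed with 1.5 to 20 N, at rest (value of joint collar above 1.08 rad and angle between the z axis of slide and the z axis of platen, either way round below 0.05 rad and angle between the x axis of slide and the x axis of platen, either way round below 0.17 rad and angle between slide's own z axis and vertical below 1 rad and x of slide in the frame of platen between -0.012 and 0.012 m and y of slide in the frame of platen between -0.012 and 0.012 m and z of slide in the frame of platen between -0.003 and 0.003 m and contact force between slide and platen between 1.5 and 20 N and contact force between the fingers and slide above 8 N and linear speed of slide below 0.02 m/s); the arm keeps its last pose, push and grip.
It fails at once if the carrier is pressed on the platen with more than 35 N (contact force between slide and platen above 35 N).
It fails at once if another thing on the bench is pushed more than 30 mm from its place (distance of any of blank, vial, tub, dish, tip_box, tube_rack, counter from where it was at the start of the episode above 0.03 m).
It also fails if it takes over 58 s, if anything falls off the work surface, if the arm or the gripper's body presses on something with over 40 N, if the wrist force passes 120 N, or if a joint passes its speed limit or range.

ROBOT

A 6-joint arm with a two-finger parallel gripper is mounted at the origin on the work surface. World frame = base frame: x ahead of the robot, y to its left, z up, the work surface at z = 0. Lengths are in m, angles in degrees, forces in N, time in s.
With the tool pointing down it reaches from about 0.4 to 0.825 m from the base axis. Payload 7 kg.
Tool frame: the origin (TCP) lies at the very end of the fingers, on their centre line; the grasp point (between the pads) lies 19 mm behind it (r.hold_point_z is the distance from the TCP to the grasp point, in m); x points along the fingers, y is the direction in which the jaws open and shut, and the axes are right-handed (so a half turn about x gives the same grasp; the last joint's range is limited). The gripper opens to 88 mm and grips with 3 to 60 N. Pads are 19 mm wide; open, the fingers measure 130 mm over their backs; the gripper's body (78 mm by 193 mm) begins 47 mm behind the grasp point.
Start: joints at [-60.155, 20.546, 0.682, 0, -70.136, -16.507], TCP at [0.156, -0.657, 0.227] pointing down, gripper open.
Joint ranges: [-176.03, 176.03], [-82.01, 121.73], [-58.28, 71.71], [-173.87, 95.51], [-174.79, -0.11], [-173.66, 173.66]. Speed limits (degrees/s): [136.94, 136.94, 172.46, 180, 180, 180].

INTERFACE

Orientations are given as [roll, pitch, yaw] about the fixed x, y, z axes, in that order (R = Rz(yaw) Ry(pitch) Rx(roll)).
In Python, from plant import r gives the robot as it stands. The module is installed in compiled form; this text tells all that it offers.
- The arm moves only by the shell command python3 -m creep 'ROWS' [FORCE]. ROWS is JSON, a list of rows, each a list of 7 numbers: the turn, a rotation vector about the tool's x, y, z in rad, then the shift along the tool's x, y, z in cm, then the opening in per cent of the stroke, from 0 (shut) to 100 (fully open). In form: [[rx, ry, rz, x, y, z, fingers], ...]. A call has 1 to 8 rows; each row shifts and turns the commanded pose from where the row before left it, along the tool's axes as they then stand; what a row does not reach is not made up. A row lasts 1/10 s, in which the tool goes at most 50 mm and 8.59 degrees, less where a joint would pass 70% of its speed; a pose out of reach is approached as far as the arm can. A call is refused whole if a number of a shift passes 5 or a number of a turn 0.15, either way. A call with a gripper value outside its range is refused whole. The fingers move at their own pace and stop on an object; FORCE is the grip in N (left out, the last holds). Time passes only in rows, so rows that do not move let the fingers close. It gives the time, the measured TCP pose, the force and the opening at its end, in the units of the state.
- r.get_state(): the state, without advancing time (a new reading comes with each control period).
- r.capture(name): name is "side" or "top"; returns (picture, depth): 480x640x3 uint8, blue, green, red; 480x640 float32, m along the optical axis (not along the pixel's ray), 0 where there is no reading.
- r.camera_info(name): a dict with "fovy" (degrees; the focal length in pixels is half the picture's height over the tangent of half this angle, whatever the lens; pixels are square), "cx", "cy" (the principal point, pixels), "dist_coeffs" ([k1, k2, p1, p2, k3] as OpenCV has them; the pictures are not rectified), "camera_from_world" (4x4, takes a point from world to camera coordinates). Camera axes: x right, y down, z forward; pixel columns grow to the right and rows downward; lengths in m; the calibration is good to about 2 mm. A picture is of the moment at which its call begins. camera_info takes no time and is no camera call.
- r.close_job(): hands the job in, once; it reports no verdict.
Trained networks look in the newest picture that a camera, given by its name, has taken for a name from the list of things; names that differ only in an ending like _2 or _b are one class to them, and where a whole thing is asked for, a point or a joint stands for the part that bears it (a point fixed in the world has none). Each returns a list of dicts, best first, with "score" (0 to 1); they miss things now and then, are a little off and sometimes report something else, mostly with a low value. They report only what shows in the picture. A call takes as long as a camera call. They do not tell look-alikes from the thing itself.
- r.look_for(query, camera): "rect" ([left, top, right, bottom] in pixels, round what is visible of it).
- r.masks_of(query, camera): "pixels" (480x640 bool, what is visible of it) and "rect" ([left, top, right, bottom] in pixels, round what is visible of it).
The state is a dict: "time_s": time; "joints": joint angles; "qd": joint speeds; "joint_torque": joint torques, N m; "tcp_pos": TCP position; "eef_rot": TCP orientation; "contact_force": force on the tool from outside, world axes, zero at the start; "moment": the same for the moment, N m; "gripper_width": finger opening in m.
Only numpy, scipy, OpenCV 4.12 (cv2) and the standard library are available. Lean on these libraries where they do the work, as an engineer would, in place of code of your own. Each camera call takes 0.05 s, during which the arm holds its last target. There are 200 camera calls.

## Working session

There is one attempt and no reset: what is moved stays moved. The work goes in short steps, Python scripts to look and compute and a shell command to move; the robot and the scene stay as the last step left them, time stands still between calls to the robot, and variables do not carry over. Pictures are saved under pics/ and viewed, about 8 in all and at most 12, crops included, and the job is handed in when it is done.

```bash
mkdir -p pics && cat > h.py <<'E'
import numpy as np, cv2
from plant import r
from scipy.spatial.transform import Rotation as R
def cap(n):
    im,d=r.capture(n); return im,d
def world(n,d,us,vs,z=None):
    c=r.camera_info(n); f=240/np.tan(np.radians(c["fovy"]/2))
    K=np.array([[f,0,c["cx"]],[0,f,c["cy"]],[0,0,1.]])
    p=cv2.undistortPoints(np.stack([us,vs],-1).astype(float).reshape(-1,1,2),K,np.array(c["dist_coeffs"],float)).reshape(-1,2)
    dd=d[np.asarray(vs).astype(int),np.asarray(us).astype(int)]
    P=np.c_[p*dd[:,None],dd]; T=np.linalg.inv(np.array(c["camera_from_world"]))
    return (P@T[:3,:3].T+T[:3,3])[dd>0]
def cloud(n,d):
    v,u=np.mgrid[0:480,0:640]; 
    c=r.camera_info(n); f=240/np.tan(np.radians(c["fovy"]/2))
    K=np.array([[f,0,c["cx"]],[0,f,c["cy"]],[0,0,1.]])
    p=cv2.undistortPoints(np.stack([u,v],-1).astype(float).reshape(-1,1,2),K,np.array(c["dist_coeffs"],float)).reshape(480,640,2)
    P=np.concatenate([p*d[...,None],d[...,None]],-1); T=np.linalg.inv(np.array(c["camera_from_world"]))
    return P@T[:3,:3].T+T[:3,3]
def proj(n,X):
    c=r.camera_info(n); f=240/np.tan(np.radians(c["fovy"]/2))
    K=np.array([[f,0,c["cx"]],[0,f,c["cy"]],[0,0,1.]]); T=np.array(c["camera_from_world"])
    return cv2.projectPoints(np.atleast_2d(X).astype(float),cv2.Rodrigues(T[:3,:3])[0],T[:3,3],K,np.array(c["dist_coeffs"],float))[0].reshape(-1,2)
E
python3 - <<'E'
from h import *
for n in ("side","top"):
    im,d=cap(n); cv2.imwrite(f"pics/{n}0.png",im); np.save(f"{n}0.npy",d)
    T=np.linalg.inv(np.array(r.camera_info(n)["camera_from_world"])); print(n,T[:3,3].round(3),T[:3,2].round(2),r.camera_info(n)["fovy"])
    P=cloud(n,d)
    for q in ("slide","platen","collar","blank","locked_mark","vial","tub","dish","tip_box","tube_rack","counter"):
        for m in r.masks_of(q,n)[:3]:
            k=m["pixels"]&(d>0)
            print(q,round(m["score"],2),np.round(m["rect"]),np.median(P[k],0).round(3) if k.any() else None)
s=r.get_state();print(s)
E
```

```text
side [ 0.397 -1.142  1.046] [ 0.11  0.75 -0.66] 42.11307268255749
slide 0.68 [254. 395. 297. 428.] [ 0.377 -0.449  0.006]
slide 0.67 [304. 358. 342. 385.] [ 0.479 -0.377  0.006]
slide 0.54 [402. 256. 443. 283.] [ 0.752 -0.124  0.015]
platen 0.97 [310. 188. 344. 221.] [0.56  0.049 0.098]
collar 0.67 [316. 171. 338. 191.] [0.575 0.187 0.062]
blank 0.6 [298. 308. 330. 333.] [ 0.477 -0.237  0.006]
blank 0.24 [405. 252. 441. 282.] [ 0.751 -0.125  0.015]
locked_mark 0.77 [301. 169. 373. 255.] [0.575 0.052 0.014]
locked_mark 0.69 [402. 251. 443. 282.] [ 0.751 -0.125  0.015]
vial 0.69 [405. 307. 418. 333.] [ 0.681 -0.294  0.042]
tub 0.76 [250. 250. 275. 285.] [ 0.383 -0.079  0.045]
dish 0.58 [402. 254. 442. 282.] [ 0.751 -0.125  0.015]
tip_box 0.88 [344. 385. 419. 461.] [ 0.564 -0.536  0.065]
tube_rack 0.63 [300. 116. 327. 156.] [0.578 0.451 0.038]
tube_rack 0.37 [250. 251. 277. 281.] [ 0.382 -0.079  0.046]
counter 0.85 [252. 142. 267. 165.] [0.41  0.418 0.02 ]
top [ 0.436 -0.012  1.181] [ 0.1  -0.02 -0.99] 56.67660722507838
slide 0.68 [455. 290. 482. 324.] [ 0.377 -0.434  0.005]
slide 0.66 
[... 681 characters left out ...]
. 283. 154. 313.] [0.413 0.436 0.022]
{'time_s': 1.2, 'joints': array([-6.01556939e+01,  2.05446823e+01,  6.82405682e-01,  1.49322580e-03,
       -7.01368518e+01, -1.65079498e+01]), 'qd': array([-0.02162036,  0.0582734 , -0.09358653,  0.01329049, -0.05160537,
       -0.04646617]), 'joint_torque': array([ 6.47202705e-04, -5.82396412e+01,  2.93308318e+01,  7.00266436e+00,
        1.25056834e-02, -1.42012610e-05]), 'tcp_pos': array([ 0.15568065, -0.65678101,  0.2265883 ]), 'eef_rot': array([-131.66793755,   89.99834713, -118.33107383]), 'contact_force': array([-0.1521443 ,  1.24015315,  0.19616151]), 'moment': array([-0.02092501, -0.06135756,  0.01810968]), 'gripper_width': 0.08758419417091143}
```

```bash
python3 - <<'E'
from h import *
a=cv2.imread("pics/side0.png");b=cv2.imread("pics/top0.png")
cv2.imwrite("pics/sc.png",cv2.resize(a[100:480,230:460],None,fx=2.0,fy=1.5) if 0 else cv2.resize(a[160:440,240:460],None,fx=2.1,fy=2.1,interpolation=cv2.INTER_CUBIC))
cv2.imwrite("pics/tc.png",cv2.resize(b[140:340,180:500],None,fx=2.5,fy=2.5,interpolation=cv2.INTER_CUBIC))
for n in("side","top"):
    c=r.camera_info(n); print(n,c["cx"],c["cy"],c["dist_coeffs"])
    P=cloud(n,np.load(n+"0.npy"))
    k=(P[...,0]>.5)&(P[...,0]<.65)&(P[...,1]>-.6)&(P[...,1]<-.44)&(P[...,2]>.055)&(P[...,2]<.08)
    print("tipbox top",np.percentile(P[k],[2,50,98],axis=0).round(3).tolist())
    k=(abs(P[...,0]-.377)<.07)&(abs(P[...,1]+.44)<.07)&(P[...,2]>.025)&(P[...,2]<.045)
    print("rib1",k.sum(),P[k].mean(0).round(4) if k.any() else 0)
E
```

```text
side 333.3098795636455 235.8592852990596 [0.06271476 0.         0.         0.         0.        ]
tipbox top [[0.508, -0.567, 0.057], [0.566, -0.523, 0.066], [0.627, -0.474, 0.07]]
rib1 153 [ 0.3762 -0.4443  0.032 ]
top 314.94120709667305 240.76164771411035 [-0.00049883  0.          0.          0.          0.        ]
tipbox top [[0.51, -0.557, 0.058], [0.57, -0.511, 0.065], [0.629, -0.466, 0.07]]
rib1 76 [ 0.3776 -0.4371  0.0318]
```

View pics/sc.png

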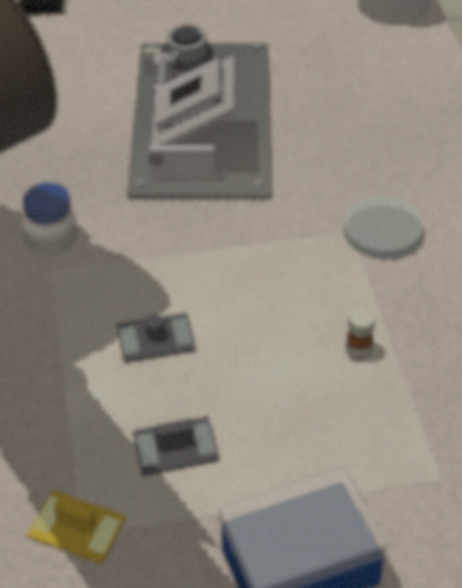

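View pics/tc.png

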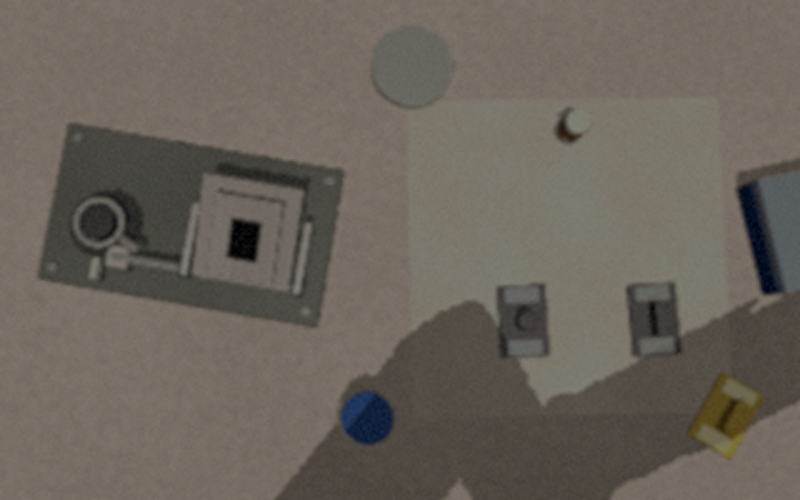

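```bash
python3 - <<'E'
from h import *
a=cv2.imread("pics/side0.png");b=cv2.imread("pics/top0.png")
f=dict(fx=6.5,fy=6.5,interpolation=cv2.INTER_CUBIC)
cv2.imwrite("pics/z.png",np.hstack([cv2.resize(a[165:255,300:360],None,**f),cv2.resize(b[195:285,203:263],None,**f)]))
for n in("side","top"):
    P=cloud(n,np.load(n+"0.npy")); d=np.load(n+"0.npy")
    k=(d>0)&(P[...,0]>.3)&(P[...,0]<.8)&(abs(P[...,1])<.6)&(abs(P[...,2])<.02); Q=P[k]
    for _ in range(5):
        A=np.c_[Q[:,:2],np.ones(len(Q))]; s=np.linalg.lstsq(A,Q[:,2],rcond=None)[0]; Q=Q[abs(Q[:,2]-A@s)<.004]
    print(n,"bench",s.round(4))
    k=(P[...,1]<-.5)&(P[...,0]<.35)&(P[...,2]>.1)&(P[...,2]<.4)&(d>0); print("tool?",k.sum(),np.percentile(P[k],[0,10,50,90],axis=0).round(3).tolist() if k.any() else 0)
    k=(d>0)&(P[...,2]<.095)&(P[...,2]>.015)&(abs(P[...,0]-.38)<.06)&(abs(P[...,1]+.06)<.06)&(P[...,2]>.06); print("tub top",P[k].mean(0))
    # platen
    for (x,y) in [(.562,.057)]:
        k=(d>0)&(abs(P[...,0]-x)<.06)&(abs(P[...,1]-y)<.06)&(P[...,2]>.07); Q=P[k]
        for _ in range(8):
            A=np.c_[Q[:,:2],np.ones(len(Q))]; s=np.linalg.lstsq(A,Q[:,2],rcond=None)[0]; Q=Q[abs(Q[:,2]-A@s)<.004]
        nn=np.r_[-s[:2],1];nn/=np.linalg.norm(nn);print("platen",len(Q),nn.round(4),np.arccos(nn[2]),np.degrees(np.arctan2(nn[1],nn[0])),Q.mean(0).round(4),Q.min(0).round(3),Q.max(0).round(3))
E
```

```text
side bench [-0.0002  0.0006 -0.0002]
tool? 4344 [[0.121, -0.729, 0.292], [0.143, -0.713, 0.313], [0.175, -0.702, 0.367], [0.194, -0.655, 0.393]]
tub top [ 0.3824236  -0.06436347  0.06438916]
platen 346 [-0.381  -0.0888  0.9203] 0.4019273182572253 -166.8862745915199 [0.5652 0.0438 0.0956] [ 0.516 -0.002  0.072] [0.612 0.091 0.117]
top bench [ 0.0018  0.0017 -0.0013]
tool? 415 [[0.132, -0.601, 0.226], [0.147, -0.594, 0.293], [0.172, -0.566, 0.314], [0.179, -0.556, 0.333]]
tub top [ 0.38319594 -0.05735992  0.06403864]
platen 421 [-0.3583  0.0325  0.9331] 0.36797714051456254 174.81656470635124 [0.5559 0.0615 0.091 ] [0.518 0.004 0.074] [0.62  0.099 0.115]
```

View pics/z.png

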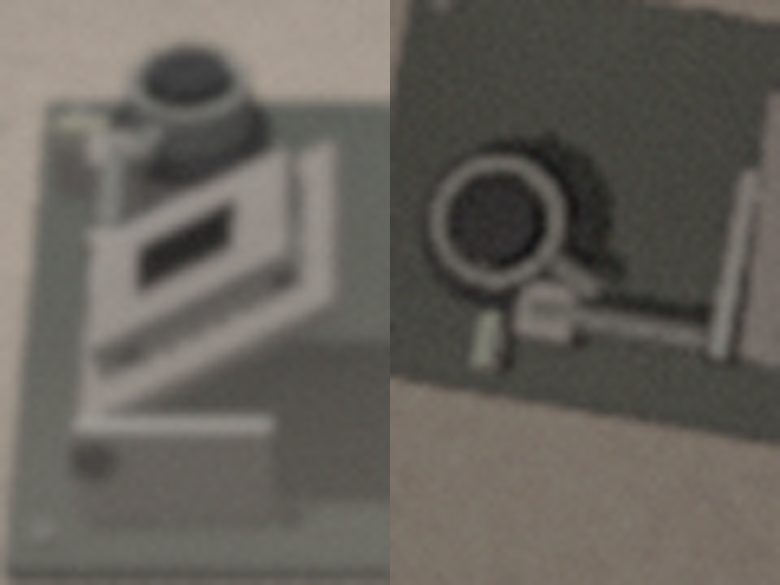

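```bash
python3 - <<'E'
from h import *
for n in("side","top"):
    I=[];D=[]
    for _ in range(6):
        im,d=cap(n); I.append(im.astype(float)); D.append(np.where(d>0,d,np.nan))
    im=np.mean(I,0).astype(np.uint8); d=np.nan_to_num(np.nanmedian(D,0)); np.save(n+"1.npy",d); cv2.imwrite(f"pics/{n}1.png",im)
    print(n,"depth noise",np.nanmedian(np.nanstd(D,0)))
    P=cloud(n,d); np.save(n+"P.npy",P)
    m=r.masks_of("locked_mark",n)
    # block region heights near collar
    k=(d>0)&(abs(P[...,0]-.55)<.1)&(abs(P[...,1]-.2)<.1)&(P[...,2]>.02)
    H=np.full((20,20),0)
    ix=((.65-P[...,0][k])/.01).astype(int).clip(0,19); iy=((.3-P[...,1][k])/.01).astype(int).clip(0,19)
    np.maximum.at(H,(ix,iy),(P[...,2][k]*1000).astype(int)); print("rows x .65->.45, cols y .30->.10");print(H)
s=r.get_state();print(s["time_s"])
T=R.from_euler("xyz",s["eef_rot"],degrees=True).as_matrix();print(T.round(3))
E
```

```text
side depth noise 0.002691778
rows x .65->.45, cols y .30->.10
[[ 0  0  0  0  0  0  0  0  0  0  0  0  0  0  0  0  0  0  0  0]
 [ 0  0  0  0  0  0  0  0  0  0  0  0  0  0  0  0  0  0  0  0]
 [ 0  0  0  0  0  0  0  0  0  0  0  0  0  0  0  0  0  0  0  0]
 [ 0  0  0  0  0  0  0  0 45 44 44  0  0  0  0  0  0  0  0  0]
 [ 0  0  0  0  0  0  0  0 67 66 68 62 43  0  0  0  0  0  0  0]
 [ 0  0  0  0  0  0  0 67 73 73 73 67 45  0  0  0  0  0  0  0]
 [ 0  0  0  0  0  0  0 73 74 75 74 71 55  0  0  0  0  0  0  0]
 [ 0  0  0  0  0  0 66 73 74 75 74 72 43  0  0  0  0  0  0  0]
 [ 0  0  0  0  0  0  0 69 73 76 70 68 63 59  0  0  0  0  0  0]
 [ 0  0  0  0  0  0  0 43 66 68 66 49 63 64  0  0  0  0  0  0]
 [ 0  0  0  0  0  0  0  0 47 49 50 49 52 51 52 49 49  0  0  0]
 [ 0  0  0  0  0  0  0 42 47 24 51 49 47 48 50 51 50 60 59  0]
 [ 0  0  0  0  0  0  0  0 45 25  0  0  0  0  0  0  0 46 59  0]
 [ 0  0  0  0  0  0  0  0  0  0  0  0  0  0  0  0  0  0  0  0]
 [ 0  0  0  0  0  0  0  0  0  0  0  0  0  0  0  0  0  0  0  0]
 [ 0  0  0  0  0  0  0  0  0  0  0  0  0  0  0  0  0  0  0  0]
 [ 0  0  0  0  0  0  0  0  0  
[... 1362 characters left out ...]
   0   0  46  45
   52  72]
 [  0   0   0   0   0   0   0   0   0   0   0   0   0   0   0   0   0   0
    0   0]
 [  0   0   0   0   0   0   0   0   0   0   0   0   0   0   0   0   0   0
    0   0]
 [  0   0   0   0   0   0   0   0   0   0   0   0   0   0   0   0   0   0
    0   0]
 [  0   0   0   0   0   0   0   0   0   0   0   0   0   0   0   0   0   0
    0   0]
 [  0   0   0   0   0   0   0   0   0   0   0   0   0   0   0   0   0   0
    0   0]
 [  0   0   0   0   0   0   0   0   0   0   0   0   0   0   0   0   0   0
    0   0]
 [  0   0   0   0   0   0   0   0   0   0   0   0   0   0   0   0   0   0
    0   0]]
1.9
[[-0.    -0.231  0.973]
 [-0.     0.973  0.231]
 [-1.    -0.    -0.   ]]
```

```bash
cat > fit.py <<'E'
from h import *
from scipy.optimize import least_squares
for n in("side","top"):
    P=np.load(n+"P.npy"); d=np.load(n+"1.npy"); ok=d>0
    X,Y,Z=P[...,0],P[...,1],P[...,2]; print("==",n)
    k=ok&(abs(X-.578)<.05)&(abs(Y-.2)<.05)&(Z>.064)
    c,rad=cv2.minEnclosingCircle((P[k][:,:2]*1000).astype(np.float32)); print("collar",np.round(c,1),rad, P[k][:,:2].mean(0).round(4))
    k=ok&(abs(X-.545)<.03)&(abs(Y-.185)<.04)&(Z>.056)&(Z<.066)&(np.hypot(X-c[0]/1e3,Y-c[1]/1e3)>.032); print("lug",k.sum(), np.degrees(np.arctan2(*(P[k][:,:2].mean(0)-np.array(c)/1e3)[::-1])))
    k=ok&(abs(X-.56)<.07)&(abs(Y-.055)<.055)&(Z>.066); Q=P[k]
    for _ in range(15):
        A=np.c_[Q[:,:2],np.ones(len(Q))]; s=np.linalg.lstsq(A,Q[:,2],rcond=None)[0]
        Q=P[k]; Q=Q[abs(Q[:,2]-np.c_[Q[:,:2],np.ones(len(Q))]@s)<.004]
    nn=np.r_[-s[:2],1];nn/=np.linalg.norm(nn)
    ex=np.array([-nn[0],-nn[1],0]);ex/=np.linalg.norm(ex);ex=np.cross(np.cross(nn,ex),nn);ey=np.cross(nn,ex)
    B=np.c_[ex,ey]; q=Q@B; rc=cv2.minAreaRect((q*1000).astype(np.float32)); ctr=B@np.array(rc[0])/1e3; ctr=ctr+nn*(nn@Q.mean(0))
    print("platen n",nn.round(3),"slope",np.arccos(nn[2]).round(3),"az up",np.degrees(np.arctan2(ex[1],ex[0])).round(1),"rect",np.round(rc[1],1),round(rc[2],1),"ctr",ctr.round(4),"mean",Q.mean(0).round(4))
    for nm,x,y in(("A",.48,-.368),("B",.48,-.23)):
        k=ok&(abs(X-x)<.06)&(abs(Y-y)<.055)&(Z>.003)&(Z<.012)
        k=cv2.morphologyEx(k.astype(np.uint8),cv2.MORPH_OPEN,np.ones((3,3)))>0
        kk=k|(ok&(abs(X-x)<.06)&(abs(Y-y)<.055)&(Z>.012))
        rc=cv2.minAreaRect((P[kk][:,:2]*1000).astype(np.float32)); print("plate",nm,np.round(rc[0],1),np.round(rc[1],1),round(rc[2],1))
        k=ok&(abs(X-x)<.04)&(abs(Y-y)<.04)&(Z>.024); q=P[k]; print(" rib",k.sum(),q.mean(0).round(4),"az",np.degrees(np.arctan2(*np.linalg.svd(q[:,:2]-q[:,:2].mean(0))[2][0][::-1])).round(1))
E
python3 fit.py
```

```text
== side
collar [576.2 197.9] 35.909019470214844 [0.5809 0.2012]
lug 10 -125.24742146045931
platen n [-0.395 -0.117  0.911] slope 0.425 az up 16.5 rect [79.2 93. ] 66.2 ctr [0.478  0.0426 0.0577] mean [0.5652 0.0425 0.0955]
plate A [ 479.1 -371.6] [75.8 52.6] 2.6
 rib 128 [ 0.4785 -0.3727  0.031 ] az -177.7
plate B [ 478.7 -230.5] [76.  54.1] 1.9
 rib 60 [ 0.4788 -0.2319  0.0287] az -118.0
== top
collar [582.  208.8] 27.26397705078125 [0.5825 0.2097]
lug 24 -126.02644776593627
platen n [-0.328  0.052  0.943] slope 0.339 az up -9.0 rect [93.7 96.3] 88.3 ctr [0.5096 0.0532 0.0737] mean [0.5721 0.0585 0.0952]
plate A [ 480.5 -366. ] [75.7 51.4] 3.6
 rib 75 [ 0.481  -0.3652  0.0314] az -177.4
plate B [ 479.9 -226.6] [50.7 74.2] 89.3
 rib 44 [ 0.4801 -0.2262  0.0285] az 173.3
```

```bash
python3 - <<'E'
from h import *
b=cv2.imread("pics/top1.png"); hsv=cv2.cvtColor(b,cv2.COLOR_BGR2HSV)
# base: dark grey; print colours
for p in [(250,210),(230,210),(277,235),(350,220),(218,247),(441,268),(389,268)]: print(p,b[p[1],p[0]])
P=np.load("topP.npy")
k=(P[...,2]>.006)&(abs(P[...,0]-.57)<.14)&(abs(P[...,1]-.1)<.22)
c=max(cv2.findContours(k.astype(np.uint8),0,2)[0],key=cv2.contourArea)[:,0]
m=P[c[:,1],c[:,0],:2]; m=m[:]; rc=cv2.minAreaRect((m*1000).astype(np.float32)); print("base rect",rc)
E
```

```text
(250, 210) [64 70 70]
(230, 210) [63 70 70]
(277, 235) [9 8 7]
(350, 220) [107 118 124]
(218, 247) [ 98 110 110]
(441, 268) [17 17 19]
(389, 268) [63 66 70]
base rect ((587.4793090820312, 123.29823303222656), (300.0104675292969, 170.3342742919922), 79.43219757080078)
```

```bash
cat > plat.py <<'E'
from h import *
def platen(n,P,d,im,mask):
    Er=cv2.erode(mask.astype(np.uint8),np.ones((3,3)))>0
    k=Er&(d>0); Q=P[k]; 
    # robust plane along ray: fit P.n=c by SVD w/ trimming
    for _ in range(15):
        c=Q.mean(0); nn=np.linalg.svd(Q-c)[2][2]; nn*=np.sign(nn[2]); e=(P[k]-c)@nn; Q=P[k][abs(e)<.006]
    g=cv2.cvtColor(im,cv2.COLOR_BGR2GRAY); w=Er&(g<45); 
    v,u=np.nonzero(w); uu=np.array([u.mean()]);vv=np.array([v.mean()])
    T=np.linalg.inv(np.array(r.camera_info(n)["camera_from_world"])); o=T[:3,3]
    p=world(n,np.ones_like(d),uu,vv)[0]
    # recompute ray at exact subpixel
    ray=p-o; t=((c-o)@nn)/(ray@nn); ctr=o+t*ray
    print(n,"n",nn.round(3),"slope",np.arccos(nn[2]).round(3),"az up",np.degrees(np.arctan2(-nn[1],-nn[0])).round(1),"N",len(Q),k.sum(),"std",e.std().round(4),"win px",len(u),uu,vv,"ctr",ctr.round(4))
    # slope with azimuth -10.5 fixed
    a=np.radians(-10.5); s=Q[:,0]*np.cos(a)+Q[:,1]*np.sin(a); f=np.polyfit(s,Q[:,2],1); print("   slope fixed az",np.arctan(f[0]).round(3))
if __name__=="__main__":
    for n in("side","top"):
        r.capture(n); m=[x for x in r.masks_of("platen",n)][0]
        im=cv2.imread(f"pics/{n}1.png"); platen(n,np.load(n+"P.npy"),np.load(n+"1.npy"),im,m["pixels"]); np.save(n+"M.npy",m["pixels"]); print(m["rect"])
    # triangulate window (undistorted rays) is left to the caller
E
python3 plat.py; python3 - <<'E'
from h import *
s=r.get_state()
P=s["tcp_pos"];print(P, s["time_s"])
for n in("side","top"): print(n, proj(n,[P,[.58,.2,.3],[.48,-.37,.25],[.6,-.1,.2]]).round(0).tolist())
E
```

```text
side n [-0.52   0.068  0.852] slope 0.552 az up -7.5 N 498 498 std 0.0015 win px 32 [328.46875] [202.1875] ctr [0.5591 0.059  0.0978]
   slope fixed az 0.549
[309.6, 186.4, 344.6, 218.5]
top n [-0.522  0.096  0.847] slope 0.56 az up -10.4 N 782 782 std 0.0009 win px 164 [277.23780488] [235.55487805] ctr [0.5592 0.0609 0.0974]
   slope fixed az 0.559
[260.0, 219.2, 295.2, 254.3]
[ 0.15570454 -0.65676329  0.22654577] 2.1
side [[117.0, 476.0], [326.0, 100.0], [319.0, 286.0], [357.0, 207.0]]
top [[617.0, 416.0], [200.0, 215.0], [477.0, 262.0], [346.0, 211.0]]
```

```bash
python3 -m creep '[[0,0,0,-0.3,3.8,3.1,100],[0,0,0,-0.3,3.8,3.1,100],[0,0,0,-0.3,3.8,3.1,100],[0,0,0,-0.3,3.8,3.1,100],[0,0,0,-0.3,3.8,3.1,100],[0,0,0,-0.3,3.8,3.1,100],[0,0,0,-0.3,3.8,3.1,100],[0,0,0,-0.3,3.8,3.1,100]]' 30
```

```text
time_s: 2.9
tcp_pos: [0.3273, -0.3021, 0.2511]
eef_rot: [-34.9, 89.9, -21.5]
contact_force: [2.2, 0.4, 0.9]
gripper_width: 0.0874
```

```bash
python3 -m creep '[[0,0,0,0,3.8,3.1,100],[0,0,0,0,3.8,3.1,100],[0,0,0,0,3.8,3.1,100],[0,0,0,0,3.8,3.1,100],[0,0,0,0,3.8,3.1,100],[0,0,0,0,3.8,3.1,100],[0,0,0,0,3.8,3.1,100],[0,0,0,0,3.8,3.1,100]]'; python3 -c "
from h import *
s=r.get_state();print(s['joints'].round(1));print(R.from_euler('xyz',s['eef_rot'],degrees=True).as_matrix().round(3))"
```

```text
time_s: 3.7
tcp_pos: [0.4986, 0.0514, 0.2511]
eef_rot: [8.4, 89.9, 21.7]
contact_force: [0.4, -1.3, -0.0]
gripper_width: 0.0876
[  28.4    3.   -18.6    0.   -68.4 -105. ]
[[ 0.001 -0.231  0.973]
 [ 0.     0.973  0.231]
 [-1.     0.     0.001]]
```

```bash
python3 -m creep '[[0,0,0,0,3.35,2.95,100],[0,0,0,0,3.35,2.95,100],[0,0,0,0,3.35,2.95,100],[0,0,0,0,3.35,2.95,100],[-0.143,0,0,0,0,0,100],[-0.143,0,0,0,0,0,100],[-0.143,0,0,0,0,0,100],[-0.143,0,0,0,0,0,100]]' && python3 -m creep '[[-0.143,0,0,0,0,0,100],[-0.143,0,0,0,0,0,100],[-0.143,0,0,0,0,0,100],[-0.143,0,0,0,0,0,100],[0,0,0,0,0,0,100]]'; python3 - <<'E'
from h import *
s=r.get_state();print(s['joints'].round(1),s['tcp_pos']);M=R.from_euler('xyz',s['eef_rot'],degrees=True).as_matrix();print(M.round(3))
p=s['tcp_pos']
for n in("side","top"):
    im,d=cap(n); cv2.imwrite(f"pics/{n}2.png",im); np.save(n+"2.npy",d); print(n,proj(n,[p,p+M[:,1]*.044,p-M[:,1]*.044,p+M[:,1]*.065,p-M[:,1]*.065]).round(1).tolist())
    P=cloud(n,d)
    k=(d>0)&(np.linalg.norm((P-p)[...,:2],axis=-1)<.09)&(P[...,2]>.24)&(P[...,2]<.30); q=(P[k]-p)@M
    for sgn in(1,-1):
        w=q[np.sign(q[:,1])==sgn]; print("finger",sgn,len(w),np.percentile(w,[3,50,97],axis=0).round(4).tolist() if len(w) else 0)
a=cv2.imread("pics/side2.png")
cv2.imwrite("pics/z2.png",cv2.resize(a[60:210,250:400],None,fx=4,fy=4,interpolation=cv2.INTER_CUBIC))
E
```

```text
time_s: 4.5
tcp_pos: [0.582, 0.2071, 0.2504]
eef_rot: [177.6, 90.0, -135.9]
contact_force: [-0.9, -0.4, -0.4]
gripper_width: 0.0874
time_s: 5.0
tcp_pos: [0.582, 0.2069, 0.2506]
eef_rot: [-45.7, 90.0, 33.3]
contact_force: [0.1, -0.6, 0.0]
gripper_width: 0.0874
[ 37.7  14.4  -4.9   0.  -70.7 -48.7] [0.5819627  0.20686629 0.2506058 ]
[[ 0.    -0.982  0.191]
 [ 0.     0.191  0.982]
 [-1.    -0.     0.   ]]
side [[326.7, 116.2], [309.0, 116.3], [344.4, 116.2], [300.5, 116.3], [352.9, 116.1]]
finger 1 139 [[-0.047, 0.0438, -0.0184], [-0.0292, 0.0519, -0.0116], [-0.0026, 0.0629, 0.001]]
finger -1 132 [[-0.048, -0.0607, -0.0169], [-0.0291, -0.053, -0.0108], [-0.0021, -0.0435, -0.0019]]
top [[202.8, 217.5], [198.5, 237.9], [207.0, 197.2], [196.5, 247.7], [209.0, 187.6]]
finger 1 3 [[-0.0465, 0.0437, 0.0046], [-0.0437, 0.044, 0.0065], [-0.0437, 0.0445, 0.0075]]
finger -1 12 [[-0.0388, -0.0518, -0.0099], [-0.0293, -0.0457, -0.0082], [-0.0075, -0.0438, -0.0019]]
```

View pics/z2.png

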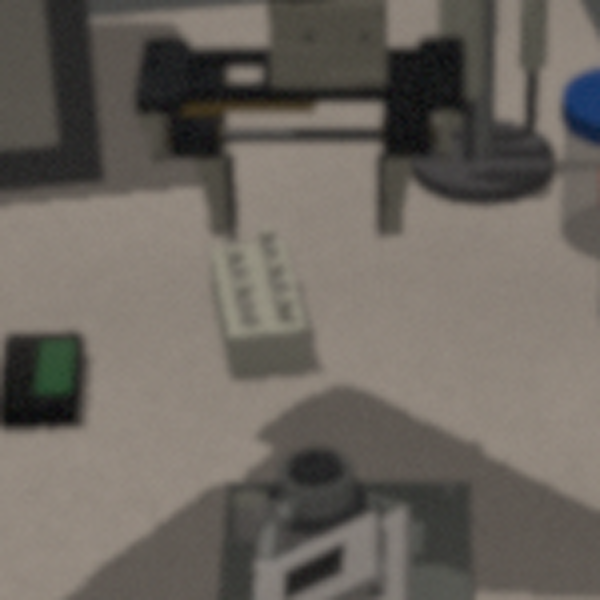

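```bash
python3 -m creep '[[0,0,0,4.5,0,0.1,100],[0,0,0,4.5,0,0,100],[0,0,0,4.5,0,0,100],[0,0,0,3,0,0,100],[0,0,0,2,0,0,100],[0,0,0,1.1,0,0,100],[0,0,0,0,0,0,100]]'; python3 - <<'E'
from h import *
im,d=cap("top"); cv2.imwrite("pics/t3.png",im); im2,_=cap("side")
cv2.imwrite("pics/z3.png",np.hstack([cv2.resize(im2[145:235,280:370],None,fx=4.4,fy=5,interpolation=cv2.INTER_CUBIC),cv2.resize(im[190:280,175:265],None,fx=4.4,fy=5,interpolation=cv2.INTER_CUBIC)]))
E
```

```text
time_s: 5.8
tcp_pos: [0.5815, 0.2074, 0.0532]
eef_rot: [136.9, 89.9, -144.4]
contact_force: [0.5, -0.5, 0.8]
gripper_width: 0.0875
```

View pics/z3.png

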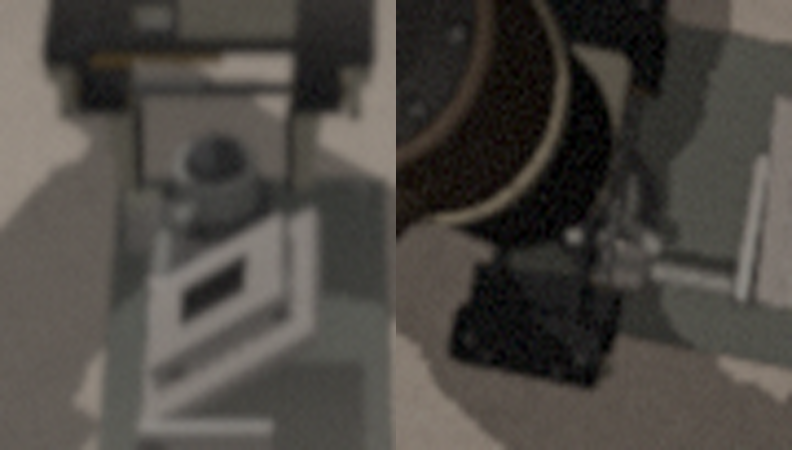

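Collar sits centred between the open fingers (side view ~x 211 vs 215 in crop), no contact. Closing.

```bash
python3 -m creep '[[0,0,0,0,0,0,0],[0,0,0,0,0,0,0],[0,0,0,0,0,0,0],[0,0,0,0,0,0,0],[0,0,0,0,0,0,0],[0,0,0,0,0,0,0]]' 20; python3 -c "
from h import *
s=r.get_state();print(s['contact_force'],s['moment'],s['gripper_width'],s['tcp_pos'])"
```

```text
time_s: 6.5
tcp_pos: [0.5825, 0.2079, 0.0548]
eef_rot: [-67.7, 90.0, 11.2]
contact_force: [0.2, -1.3, 1.2]
gripper_width: 0.0512
[ 0.20903661 -1.28770498  1.18114688] [-0.22960652 -0.24489884 -0.08993692] 0.051185725129877416 [0.5825188  0.20785986 0.05482167]
```

```bash
python3 -m creep '[[0.12,0,0,0,0,0,0],[0.12,0,0,0,0,0,0],[0.12,0,0,0,0,0,0],[0.12,0,0,0,0,0,0],[0.12,0,0,0,0,0,0],[0.12,0,0,0,0,0,0],[0.12,0,0,0,0,0,0],[0.12,0,0,0,0,0,0]]'; python3 -c "
from h import *
s=r.get_state();print(s['contact_force'],s['moment'],s['joint_torque'].round(2));M=R.from_euler('xyz',s['eef_rot'],degrees=True).as_matrix();print(np.degrees(np.arctan2(M[1,1],M[0,1])))"
```

```text
time_s: 7.3
tcp_pos: [0.5824, 0.208, 0.0548]
eef_rot: [-7.3, 90.0, 16.3]
contact_force: [-1.2, 0.9, 1.4]
gripper_width: 0.0512
[-1.16013238  0.86098798  1.35305098] [ 0.06140667 -0.01021607  0.14444318] [-4.000e-02 -5.572e+01  2.224e+01  5.110e+00 -1.200e-01  1.880e+00]
113.61922112120025
```

Turning smoothly (no stop yet, ~0.96 rad). Continue to the stop in small rows.

```bash
python3 -m creep '[[0.06,0,0,0,0,0,0],[0.06,0,0,0,0,0,0],[0.06,0,0,0,0,0,0],[0,0,0,0,0,0,0]]'; python3 -c "
from h import *
s=r.get_state();print(s['contact_force'],s['moment'],s['joint_torque'].round(2));M=R.from_euler('xyz',s['eef_rot'],degrees=True).as_matrix();print(np.degrees(np.arctan2(M[1,1],M[0,1])))"
```

```text
time_s: 7.7
tcp_pos: [0.5824, 0.208, 0.0548]
eef_rot: [-9.6, 90.0, 4.0]
contact_force: [0.2, 0.2, 2.3]
gripper_width: 0.0513
[0.19710041 0.2227294  2.26913544] [-0.07530812 -0.05461536  0.16840498] [ -0.18 -55.52  22.1    4.93  -0.12  -1.1 ]
103.56409945292701
```

```bash
python3 -m creep '[[0.05,0,0,0,0,0,0],[0.05,0,0,0,0,0,0],[0,0,0,0,0,0,0]]'; python3 -c "
from h import *
s=r.get_state();print(s['contact_force'],s['moment'],s['joint_torque'].round(2));M=R.from_euler('xyz',s['eef_rot'],degrees=True).as_matrix();print(np.degrees(np.arctan2(M[1,1],M[0,1])))"
```

```text
time_s: 8.0
tcp_pos: [0.5824, 0.208, 0.0548]
eef_rot: [-18.3, 90.0, -10.4]
contact_force: [0.6, 0.2, 2.3]
gripper_width: 0.0514
[0.58401636 0.23508083 2.29881407] [-0.05939388 -0.03242287  0.51848176] [ -0.54 -55.28  21.97   4.66  -0.11  -1.27]
97.9479473078457
```

Stop reached (moment rose 0.17→0.52 N m). Release and lift.

```bash
python3 -m creep '[[0,0,0,0,0,0,100],[0,0,0,0,0,0,100],[0,0,0,0,0,0,100],[0,0,0,-2,0,0,100],[0,0,0,-4.5,0,0,100],[0,0,0,-4.8,0,0,100],[0,0,0,-4.8,0,0,100],[0,0,0,-3.5,0,0,100]]' && python3 -m creep '[[0,0,0,0,-4.64,-1.51,50],[0,0,0,0,-4.64,-1.51,50],[0,0,0,0,-4.64,-1.51,50],[0,0,0,0,-4.64,-1.51,50],[0,0,0,0,-4.64,-1.51,50],[0,0,0,0,-4.64,-1.51,50]]'; python3 - <<'E'
from h import *
im,d=cap("top"); P=cloud("top",d); im2,_=cap("side")
X,Y,Z=P[...,0],P[...,1],P[...,2]
print([ (q["score"],q["rect"]) for q in r.look_for("collar","top")[:2]])
cv2.imwrite("pics/z4.png",np.hstack([cv2.resize(im2[145:235,280:370],None,fx=4.4,fy=5,interpolation=cv2.INTER_CUBIC),cv2.resize(im[190:280,175:265],None,fx=4.4,fy=5,interpolation=cv2.INTER_CUBIC)]))
s=r.get_state();print(s['tcp_pos'],s['joints'].round(1))
E
```

```text
time_s: 8.8
tcp_pos: [0.5826, 0.2079, 0.2542]
eef_rot: [21.8, 89.8, 29.7]
contact_force: [0.4, 0.4, -0.3]
gripper_width: 0.0879
time_s: 9.4
tcp_pos: [0.5295, -0.082, 0.2507]
eef_rot: [37.2, 90.0, 45.1]
contact_force: [1.1, 0.3, -0.3]
gripper_width: 0.0463
[]
[ 0.52943519 -0.08288341  0.2506402 ] [ 12.1   6.5 -14.7  -0.  -68.8 -94.5]
```

View pics/z4.png

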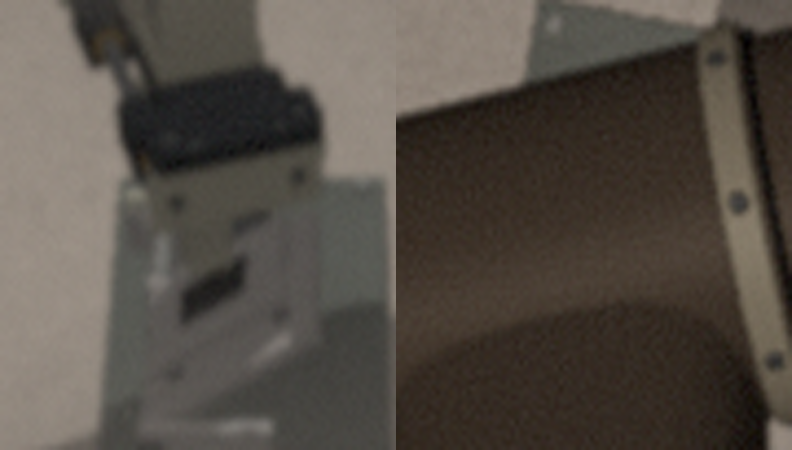

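The arm hides the collar in both views; continue to above the slide (with the 5° turn) and look again.

```bash
python3 -m creep '[[0,0,0,0,-4.64,-1.51,50],[0,0,0,0,-4.64,-1.51,50],[0,0,0,0,-4.64,-1.51,50],[0,0,0,0,-4.64,-1.51,50],[0,0,0,0,-4.64,-1.51,50],[0,0,0,0,-4.64,-1.51,50],[0.087,0,0,0,0,0,50],[0,0,0,0,0,0,50]]'; python3 - <<'E'
from h import *
s=r.get_state();p=s['tcp_pos'];M=R.from_euler('xyz',s['eef_rot'],degrees=True).as_matrix();print(p,s['joints'].round(1),M.round(3))
im,d=cap("top"); P=cloud("top",d); im2,d2=cap("side"); 
X,Y,Z=P[...,0],P[...,1],P[...,2]
k=(d>0)&(abs(X-.582)<.06)&(abs(Y-.208)<.06)&(Z>.054)&(Z<.067)&(np.hypot(X-.5825,Y-.208)>.034); print("lug",k.sum(), np.degrees(np.arctan2(*(P[k][:,:2].mean(0)-[.5825,.208])[::-1])) if k.any() else 0)
P=cloud("side",d2)
k=(d2>0)&(np.linalg.norm((P-p)[...,:2],axis=-1)<.09)&(P[...,2]>p[2]-.01)&(P[...,2]<p[2]+.05); q=(P[k]-p)@M
for sgn in(1,-1):
    w=q[np.sign(q[:,1])==sgn]; print("finger",sgn,len(w),np.percentile(w,[3,50,97],axis=0).round(4).tolist() if len(w) else 0)
cv2.imwrite("pics/z5.png",np.hstack([cv2.resize(im2[190:440,240:440],None,fx=2,fy=2.0,interpolation=cv2.INTER_CUBIC),cv2.resize(im[190:280,185:255],None,fx=5.5,fy=5.555,interpolation=cv2.INTER_CUBIC)]))
E
```

```text
time_s: 10.35
tcp_pos: [0.4785, -0.369, 0.2497]
eef_rot: [141.1, 89.9, 143.7]
contact_force: [-0.0, 0.2, -0.2]
gripper_width: 0.044
[ 0.47846096 -0.36897537  0.24972301] [-19.1  13.2  -6.6  -0.  -70.3 -68.2] [[-0.001 -0.047  0.999]
 [ 0.001  0.999  0.047]
 [-1.     0.001 -0.001]]
lug 29 174.84621506655552
finger 1 0 0
finger -1 43 [[-0.0117, -0.0399, -0.0105], [-0.0077, -0.0372, -0.0002], [-0.0026, -0.0344, 0.0097]]
```

View pics/z5.png

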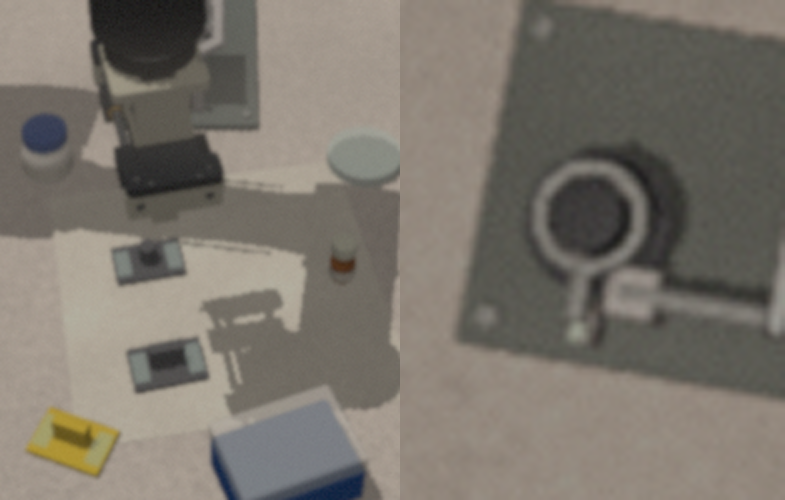

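Lug now lies on the white mark (right crop ~(578,310)). Slide lies under the hand (left crop (167,362)), blank beyond. Descend on the rib.

```bash
python3 -m creep '[[0,0,0,4.8,0,0,50],[0,0,0,4.8,0,0,50],[0,0,0,4.8,0,0,50],[0,0,0,4.2,0,0,50],[0,0,0,2.5,0,0,50],[0,0,0,1.9,0,0,50],[0,0,0,1.0,0,0,50],[0,0,0,0,0,0,50]]' && python3 -m creep '[[0,0,0,0,0,0,0],[0,0,0,0,0,0,0],[0,0,0,0,0,0,0],[0,0,0,0,0,0,0],[0,0,0,0,0,0,0],[0,0,0,0,0,0,0]]' 35
```

```text
time_s: 11.25
tcp_pos: [0.4786, -0.3671, 0.0096]
eef_rot: [154.7, 89.9, 157.7]
contact_force: [0.3, 0.4, -1.0]
gripper_width: 0.044
time_s: 11.85
tcp_pos: [0.4788, -0.3687, 0.0112]
eef_rot: [-28.7, 90.0, -25.8]
contact_force: [-1.1, 1.6, 4.9]
gripper_width: 0.0115
```

```bash
python3 -m creep '[[0,0,0,-1,0,0,0],[0,0,0,-3,0,0,0],[0,0,0,-4.5,0,0,0],[0,0,0,-4.8,0,0,0],[0,0,0,-4.8,0,0,0],[0,0,0,-4.8,0,0,0],[0,0,0,-2,0,0,0],[0,0,0,0,0,0,0]]' && python3 -m creep '[[0,0,0,0,2.5,0.2,0],[0,0,0,0,4.8,0.45,0],[0,0,0,0,4.8,0.45,0],[0,0,0,0,4.8,0.45,0],[0,0,0,0,4.8,0.45,0],[0,0,0,0,4.8,0.45,0],[0,0,0,0,4.8,0.45,0],[0,0,0,0,4.8,0.45,0]]' && python3 -m creep '[[0,0,0,0,4.8,0.5,0],[0,0,0,0,2.5,0.3,0],[0.115,0,0,0,0,0,0],[0.115,0,0,0,0,0,0],[0,-0.14,0,0,0,0,0],[0,-0.14,0,0,0,0,0],[0,-0.14,0,0,0,0,0],[0,-0.14,0,0,0,0,0]]' && python3 -m creep '[[0,0,0,0,0,0,0],[0,0,0,0,0,0,0]]'; cat > tgt.py <<'E'
from h import *
def tgt(h,ctr=np.array([.5592,.0605,.0975]),sl=.56,az=-10.4,off=0.0105):
    a=np.radians(az); ex=np.array([np.cos(a)*np.cos(sl),np.sin(a)*np.cos(sl),np.sin(sl)]); ey=np.array([-np.sin(a),np.cos(a),0]); n=np.cross(ex,ey)
    G=np.c_[-n,ey,ex]; s=r.get_state(); M=R.from_euler('xyz',s['eef_rot'],degrees=True).as_matrix(); p=s['tcp_pos']
    print("t",s['time_s'],"p",p.round(4),"F",s['contact_force'].round(2),"w",s['gripper_width'].round(4))
    print("turn(tool)",R.from_matrix(M.T@G).as_rotvec().round(3),"shift cm(tool)",((ctr+n*(h+off)-p)@M*100).round(2))
    return G,M,p
if __name__=="__main__":
    import sys; tgt(float(sys.argv[1]))
E
python3 tgt.py 0.05; python3 - <<'E'
from h import *
s=r.get_state();p=s['tcp_pos'];M=R.from_euler('xyz',s['eef_rot'],degrees=True).as_matrix(); print(s['joints'].round(1))
im,d=cap("side"); im2,d2=cap("top"); print(proj("side",p),proj("top",p))
u,v=proj("side",p)[0].astype(int)
cv2.imwrite("pics/z6.png",cv2.resize(im[v-50:v+100,u-75:u+75],None,fx=4,fy=4,interpolation=cv2.INTER_CUBIC))
for n,D in(("side",d),("top",d2)):
    P=cloud(n,D); q=(P-p)@M; k=(D>0)&(abs(q[...,2])<.05)&(abs(q[...,1])<.035)&(q[...,0]>-.01)&(q[...,0]<.02); w=q[k]; print(n,len(w),np.percentile(w,[2,50,98],axis=0).round(4).tolist() if len(w) else 0)
E
```

```text
time_s: 12.65
tcp_pos: [0.4798, -0.3693, 0.2644]
eef_rot: [-28.5, 89.6, -25.7]
contact_force: [1.4, 0.2, -2.0]
gripper_width: 0.0116
time_s: 13.45
tcp_pos: [0.4929, -0.0045, 0.2589]
eef_rot: [-179.0, 89.9, -176.1]
contact_force: [1.0, 0.7, -0.3]
gripper_width: 0.0115
time_s: 14.25
tcp_pos: [0.5003, 0.062, 0.2627]
eef_rot: [-0.1, 59.6, -10.1]
contact_force: [2.7, -4.2, 1.5]
gripper_width: 0.0115
time_s: 14.45
tcp_pos: [0.5008, 0.06, 0.2629]
eef_rot: [-0.4, 59.9, -10.5]
contact_force: [1.3, -0.0, -0.2]
gripper_width: 0.0115
[  43.6  -14.1  -52.4   39.4  -39.9 -172. ]
[[301.13751636 147.70100228]] [[272.38131757 254.6590618 ]]
side 373 [[-0.0086, -0.0295, -0.0363], [0.0057, -0.0146, 0.0098], [0.0109, 0.0227, 0.0378]]
top 403 [[-0.0086, -0.0222, 0.0073], [0.0051, 0.0018, 0.0247], [0.0087, 0.028, 0.0405]]Traceback (most recent call last):
  File "tgt.py", line 9, in <module>
    import sys; tgt(float(sys.argv[1]))
                ~~~^^^^^^^^^^^^^^^^^^^^
  File "tgt.py", line 5, in tgt
    print("t",s['time_s'],"p",p.round(4),"F",s['contact_force'].round(2),"w",s['gripper_width'].round(4))
                                                                             ^^^^^^^^^^^^^^^^^^^^^^^^
AttributeError: 'float' object has no attribute 'round'
```

View pics/z6.png

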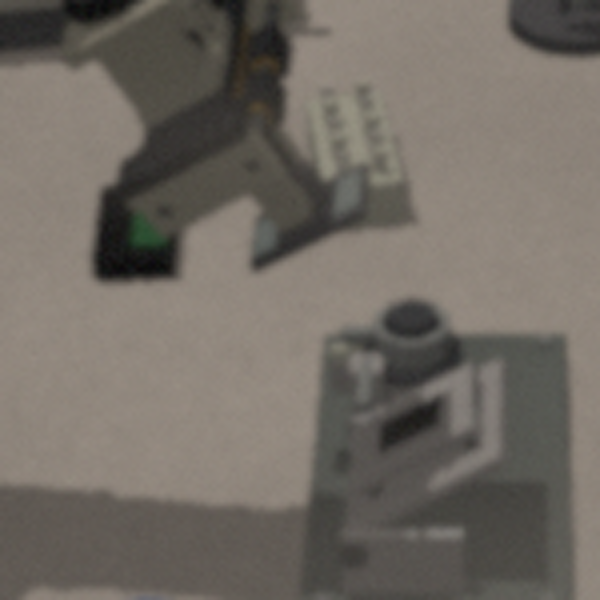

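```bash
sed -i "s/s\['gripper_width'\].round(4)/s['gripper_width'],s['joints'].round(1)/; s/G=np.c_\[-n,ey,ex\]/G=np.c_[-n,-ey,-ex]/" tgt.py
A='[-0.1428,0,0,0,0,0,0]'
python3 -m creep '[[-0.1428,0,0,0,0,0,0],[-0.1428,0,0,0,0,0,0],[-0.1428,0,0,0,0,0,0],[-0.1428,0,0,0,0,0,0],[-0.1428,0,0,0,0,0,0],[-0.1428,0,0,0,0,0,0],[-0.1428,0,0,0,0,0,0],[-0.1428,0,0,0,0,0,0]]' && python3 -m creep '[[-0.1428,0,0,0,0,0,0],[-0.1428,0,0,0,0,0,0],[-0.1428,0,0,0,0,0,0],[-0.1428,0,0,0,0,0,0],[-0.1428,0,0,0,0,0,0],[-0.1428,0,0,0,0,0,0],[-0.1428,0,0,0,0,0,0],[-0.1428,0,0,0,0,0,0]]' && python3 -m creep '[[-0.1428,0,0,0,0,0,0],[-0.1428,0,0,0,0,0,0],[-0.1428,0,0,0,0,0,0],[-0.1428,0,0,0,0,0,0],[-0.1428,0,0,0,0,0,0],[-0.1428,0,0,0,0,0,0],[0,0,0,0,0,0,0]]'; python3 tgt.py 0.05
```

```text
time_s: 15.35
tcp_pos: [0.5035, 0.0619, 0.2649]
eef_rot: [-65.8, 59.8, -10.4]
contact_force: [0.6, -0.9, -1.4]
gripper_width: 0.0119
time_s: 16.15
tcp_pos: [0.5035, 0.0619, 0.2649]
eef_rot: [-131.3, 59.8, -10.4]
contact_force: [-0.0, -0.1, -0.8]
gripper_width: 0.0121
time_s: 16.85
tcp_pos: [0.5034, 0.0618, 0.2648]
eef_rot: [179.8, 59.8, -10.4]
contact_force: [0.4, -0.7, -0.1]
gripper_width: 0.012
t 16.85 p [0.5034 0.0618 0.2648] F [ 0.43 -0.7  -0.15] w 0.011988971633237535 [ 43.5 -13.8 -52.1  39.4 -39.9   8.1]
turn(tool) [0.004 0.033 0.   ] shift cm(tool) [11.19 -0.9   3.84]
```

```bash
python3 -m creep '[[0,0.033,0,0,0,0,0],[0,0,0,2.7,-0.2,1.0,0],[0,0,0,2.7,-0.2,1.0,0],[0,0,0,2.7,-0.2,1.0,0],[0,0,0,0,0,0,0]]'; python3 tgt.py 0.05
```

```text
time_s: 17.35
tcp_pos: [0.5334, 0.0675, 0.1996]
eef_rot: [179.2, 60.0, -11.5]
contact_force: [-0.3, -1.0, -0.8]
gripper_width: 0.0117
t 17.35 p [0.5334 0.0675 0.1996] F [-0.26 -1.   -0.76] w 0.011682946953557264 [ 34.6  -5.9 -58.1  54.6 -26.3  -2.7]
turn(tool) [-0.002  0.036 -0.009] shift cm(tool) [4.12 0.19 3.02]
```

```bash
cat > kin.py <<'E'
from h import *
from scipy.optimize import least_squares
D=[([-60.155,20.546,.682,0,-70.136,-16.507],[.1557,-.6568,.2265]),([28.4,3,-18.6,0,-68.4,-105],[.4986,.0514,.2511]),([37.7,14.4,-4.9,0,-70.7,-48.7],[.582,.2069,.2506]),([12.1,6.5,-14.7,0,-68.8,-94.5],[.5294,-.0829,.2506]),([-19.1,13.2,-6.6,0,-70.3,-68.2],[.4785,-.369,.2497]),([43.6,-14.1,-52.4,39.4,-39.9,-172],[.5008,.06,.2629]),([43.5,-13.8,-52.1,39.4,-39.9,8.1],[.5034,.0618,.2648]),([34.6,-5.9,-58.1,54.6,-26.3,-2.7],[.5334,.0675,.1996])]
def fk(q,p):
    q=np.radians(q); d,a1,h0,L1,e,f,w,L,c=p
    Rz=lambda t:R.from_euler("z",t).as_matrix(); Ry=lambda t:R.from_euler("y",t).as_matrix(); Rx=lambda t:R.from_euler("x",t).as_matrix()
    T=Rz(q[0]); x=np.array([0,0,h0])+T@[a1,d,0]
    A=T@Ry(q[1]); x=x+A@[0,0,L1]; A=A@Ry(-q[2]); x=x+A@[0,0,e]
    B=A@Rx(p[8]*q[3]); x=x+A@[f,0,0]; C=B@Ry(-q[4]); x=x+C@[L,0,w]
    return x,C[:,0],A
def res(p,s):
    p=np.r_[p,s]; out=[]
    for q,t in D: out+=list(fk(q,p)[0]-t)
    return np.array(out)
def fit():
    best=None
    for s in(1,-1):
        for d0 in(-.2,.2):
            o=least_squares(res,[d0,.05,.3,.35,.05,.35,0,.2],args=(s,))
            if best is None or o.cost<best[0].cost: best=(o,s)
    return np.r_[best[0].x,best[1]],np.abs(best[0].fun).max()
if __name__=="__main__":
    p,e=fit(); print(p.round(4),"max err",e)
    for q,t in D[-2:]: print(fk(q,p)[1].round(3),R.from_euler("xyz",[0,59.9,-10.5],degrees=True).as_matrix()[:,0].round(3))
    ctr=np.array([.5592,.0605,.0975]); a=np.radians(-10.4)
    lo=np.radians([-176,-82,-58.28,-173.87,-174.79]);hi=np.radians([176,121.7,71.7,95.5,-.11])
    for beta in(0,.1,.2,.3,.4,.5):
        n=np.array([-np.sin(.56)*np.cos(a),-np.sin(.56)*np.sin(a),np.cos(.56)]); th=.56-beta
        tx=np.array([np.sin(th)*np.cos(a),np.sin(th)*np.sin(a),-np.cos(th)])
        for h in(.01,.06):
            g=ctr+n*h; b=None
            for _ in range(12):
                q0=np.random.default_rng(_).uniform(lo,hi)
                o=least_squares(lambda q:np.r_[(fk(np.degrees(q),p)[0]-g)*10,fk(np.degrees(q),p)[1]-tx],q0,bounds=(lo,hi))
                if b is None or o.cost<b.cost: b=o
            print(beta,h,"cost",b.cost,np.degrees(b.x).round(1))
E
python3 kin.py
```

```text
[-0.1919  0.0608  0.0645  0.6256  0.1206  0.167   0.1705  0.4819 -1.    ] max err 0.006813337472114267
[ 0.494 -0.092 -0.864] [ 0.493 -0.091 -0.865]
[ 0.49  -0.1   -0.866] [ 0.493 -0.091 -0.865]
0 0.01 cost 0.0007037312000025484 [-176.   -60.4  -16.3  -32.9 -162.1]
0 0.06 cost 0.00038093474735221016 [-176.   -55.6  -11.3  -32.  -162.6]
0.1 0.01 cost 1.7576723373305245e-20 [ 20.4   9.8 -57.3  90.6 -13.1]
0.1 0.06 cost 0.00016133447857060275 [-1.760e+02 -5.520e+01 -1.000e-01 -3.740e+01 -1.679e+02]
0.2 0.01 cost 9.640288177668807e-05 [ 17.1  10.5 -58.3  77.5  -9.4]
0.2 0.06 cost 6.986174509266774e-06 [-176.   -54.4   10.3  -44.6 -172.6]
0.3 0.01 cost 3.168740630007298e-05 [-175.7  -58.5   14.   -53.9 -174.8]
0.3 0.06 cost 1.1058681481569272e-05 [-174.7  -53.9   18.7  -55.  -174.8]
0.4 0.01 cost 0.0006459853810855758 [-173.6  -58.4   20.5  -64.5 -174.8]
0.4 0.06 cost 6.157581833932723e-28 [ 29.5   1.7 -57.7  14.4 -24.3]
0.5 0.01 cost 8.737718462769531e-31 [ 26.6   8.4 -57.7   5.7 -21.2]
0.5 0.06 cost 7.880559266895687e-31 [ 29.3   4.1 -50.6   4.1 -32.7]
```

```bash
python3 -m creep '[[0,0,0,-4,0,0,0],[0,0,0,-4,0,0,0],[0,-0.131,0,0,0,0,0],[0,-0.131,0,0,0,0,0],[0,-0.131,0,0,0,0,0],[0,-0.131,0,0,0,0,0],[0,0,0,0,0,0,0]]'; python3 - <<'E'
from h import *
s=r.get_state();p=s['tcp_pos'];M=R.from_euler('xyz',s['eef_rot'],degrees=True).as_matrix();print(p,s['joints'].round(2).tolist(),M.round(3).tolist())
print("turn to vertical", R.from_matrix(M.T@np.array([[0,-np.sin(np.radians(10.4)),-np.cos(np.radians(10.4))],[0,-np.cos(np.radians(10.4)),np.sin(np.radians(10.4))],[-1,0,0]])).as_rotvec().round(3),"shift",(np.array([.56,-.12,.15])-p)@M*100)
E
```

```text
time_s: 18.05
tcp_pos: [0.4961, 0.0762, 0.2707]
eef_rot: [145.9, 89.2, -44.9]
contact_force: [-0.7, -0.1, -1.6]
gripper_width: 0.0118
[0.4960713  0.07622193 0.2706502 ] [31.8, 2.13, -17.24, 0.78, -70.45, 47.11] [[0.009, -0.188, -0.982], [-0.009, -0.982, 0.188], [-1.0, 0.007, -0.011]]
turn to vertical [-0.007 -0.011 -0.007] shift [12.30725578 17.98128924 -9.83202222]
```

```bash
python3 -m creep '[[-0.007,-0.011,-0.007,0,3.6,-1.96,0],[0,0,0,0,3.6,-1.96,0],[0,0,0,0,3.6,-1.96,0],[0,0,0,0,3.6,-1.96,0],[0,0,0,0,3.6,-1.96,0],[0,0,0,4.5,0,0,0],[0,0,0,4.5,0,0,0],[0,0,0,0,0,0,0]]' && python3 -m creep '[[0,0,0,4.5,0,0,0],[0,0,0,4.5,0,0,0],[0,0,0,4,0,0,0],[0,0,0,1.8,0,0,0],[0,0,0,0,0,0,0]]'; python3 -c "
from h import *
s=r.get_state();print(s['tcp_pos'],s['contact_force'],s['joints'].round(2).tolist(),R.from_euler('xyz',s['eef_rot'],degrees=True).as_matrix().round(3).tolist())"
```

```text
time_s: 18.85
tcp_pos: [0.5538, -0.1201, 0.1765]
eef_rot: [34.3, 89.7, -156.1]
contact_force: [-0.9, 0.1, -1.2]
gripper_width: 0.0116
time_s: 19.35
tcp_pos: [0.5583, -0.1204, 0.0335]
eef_rot: [127.8, 89.8, -62.3]
contact_force: [0.2, -0.1, -1.0]
gripper_width: 0.0118
[ 0.55833037 -0.12035558  0.0334893 ] [ 0.21816259 -0.11806856 -0.98509932] [7.62, 22.13, -26.01, 0.35, -41.77, 71.94] [[0.002, -0.177, -0.984], [-0.004, -0.984, 0.177], [-1.0, 0.003, -0.003]]
```

```bash
python3 -m creep '[[0,0,0,1.4,0,0,0],[0,0,0,0.6,0,0,0],[0,0,0,0.3,0,0,0],[0,0,0,0,0,0,0]]'  && python3 -m creep '[[0,0,0,0,0,0,45],[0,0,0,0,0,0,45],[0,0,0,0,0,0,45],[0,0,0,-2,0,0,45],[0,0,0,-4,0,0,45],[0,0,0,-4.5,0,0,45]]'; python3 -c "
from h import *
s=r.get_state();print(s['tcp_pos'],s['contact_force'],s['joints'].round(2).tolist(),R.from_euler('xyz',s['eef_rot'],degrees=True).as_matrix().round(3).tolist())"
```

```text
time_s: 19.75
tcp_pos: [0.5595, -0.1208, 0.0122]
eef_rot: [160.9, 89.6, -29.2]
contact_force: [-0.1, -0.4, -0.8]
gripper_width: 0.0116
time_s: 20.35
tcp_pos: [0.5571, -0.1208, 0.1163]
eef_rot: [122.5, 89.8, -67.6]
contact_force: [1.3, -0.6, 0.3]
gripper_width: 0.0389
[ 0.5571389  -0.12081664  0.11628695] [ 1.31102517 -0.64433222  0.29166259] [7.59, 16.22, -21.39, 0.29, -52.33, 72.09] [[0.002, -0.176, -0.984], [-0.004, -0.984, 0.176], [-1.0, 0.003, -0.002]]
```

```bash
python3 -m creep '[[0,-0.127,0,0,0,0,45],[0,-0.127,0,0,0,0,45],[0,-0.127,0,0,0,0,45],[0,0,0,2.8,0,-1.1,45],[0,0,0,2.8,0,-1.1,45],[0,0,0,0,0,0,45]]'; python3 - <<'E'
from h import *
s=r.get_state();p=s['tcp_pos'];M=R.from_euler('xyz',s['eef_rot'],degrees=True).as_matrix();print(p,s['joints'].round(1),M.round(3).tolist(),"shift",(np.array([.556,-.120,.0145])-p)@M*100)
im,d=cap("side"); im2,d2=cap("top")
P=cloud("side",d);X,Y,Z=np.moveaxis(P,-1,0)
k=(d>0)&(abs(X-.56)<.07)&(abs(Y+.12)<.05)&(Z>.003)&(Z<.012);k=cv2.morphologyEx(k.astype(np.uint8),cv2.MORPH_OPEN,np.ones((3,3)))>0
print("slide rect",cv2.minAreaRect((P[k][:,:2]*1000).astype(np.float32)))
u,v=proj("side",[.56,-.12,.03])[0].astype(int)
cv2.imwrite("pics/z7.png",cv2.resize(im[v-60:v+60,u-60:u+60],None,fx=5,fy=5,interpolation=cv2.INTER_CUBIC))
E
```

```text
time_s: 20.95
tcp_pos: [0.5553, -0.1207, 0.052]
eef_rot: [0.5, 68.0, 170.3]
contact_force: [-0.8, 0.2, -0.8]
gripper_width: 0.0393
[ 0.55529212 -0.12069589  0.05202144] [  3.9  33.2  -4.9  -5.3 -73.4  78.4] [[-0.369, -0.177, -0.912], [0.063, -0.984, 0.166], [-0.927, 0.003, 0.374]] shift [ 3.45784859 -0.09403857 -1.45701007]
slide rect ((557.4395141601562, -126.78559875488281), (52.19417953491211, 74.5474853515625), 76.65228271484375)
```

View pics/z7.png

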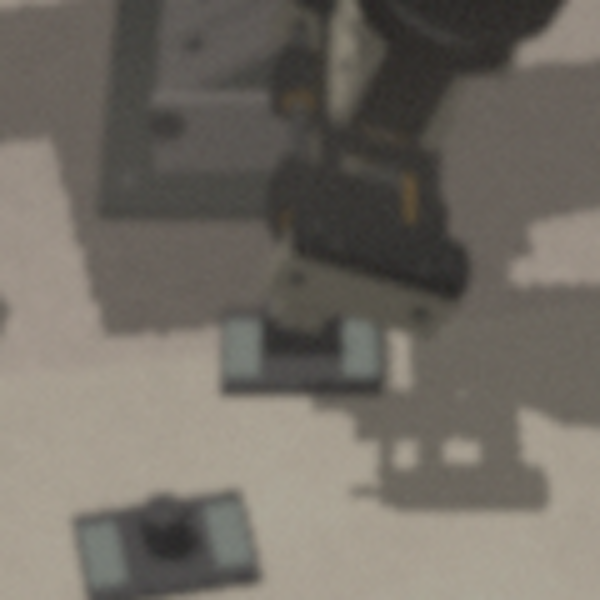

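Slide lies flat beneath the leaned gripper (crop (303,355)); blank untouched at (168,545). Finish the descent and grip.

```bash
python3 -m creep '[[0,0,0,1.8,0,-0.75,45],[0,0,0,1.2,0,-0.5,45],[0,0,0,0.45,0,-0.2,45],[0,0,0,0,0,0,45]]' && python3 -m creep '[[0,0,0,0,0,0,0],[0,0,0,0,0,0,0],[0,0,0,0,0,0,0],[0,0,0,0,0,0,0],[0,0,0,0,0,0,0]]' 45; python3 -c "
from h import *
s=r.get_state();print(s['tcp_pos'],s['contact_force'],s['joints'].round(2).tolist(),R.from_euler('xyz',s['eef_rot'],degrees=True).as_matrix().round(4).tolist())"
```

```text
time_s: 21.45
tcp_pos: [0.5588, -0.1211, 0.0187]
eef_rot: [0.4, 68.5, 170.3]
contact_force: [-0.3, -1.6, 0.1]
gripper_width: 0.0398
time_s: 21.95
tcp_pos: [0.559, -0.1211, 0.0188]
eef_rot: [0.4, 68.5, 170.2]
contact_force: [0.5, 0.3, 1.0]
gripper_width: 0.0121
[ 0.55904789 -0.12109645  0.01883964] [0.47243165 0.30252055 0.95557328] [3.85, 35.31, -5.99, -5.28, -69.74, 78.73] [[-0.3613, -0.176, -0.9157], [0.0621, -0.9844, 0.1646], [-0.9304, 0.0026, 0.3666]]
```

```bash
python3 -m creep '[[0,0,0,-1,0,0.4,0],[0,0,0,-3,0,1.2,0],[0,0,0,-4,0,1.6,0],[0,0,0,-4,0,1.6,0],[0,0,0,-4,0,1.6,0],[0,0,0,-3,0,1.2,0],[0,0,0,0,0,0,0]]' && cat > tgt2.py <<'E'
from h import *
import sys
M0=np.array([[-0.3613,-0.176,-0.9157],[0.0621,-0.9844,0.1646],[-0.9304,0.0026,0.3666]]);p0=np.array([.55905,-.1211,.01884])
y=-np.array([M0[0,1],M0[1,1],0]);y/=np.linalg.norm(y);S0=np.c_[np.cross(y,[0,0,1]),y,[0,0,1]];c0=np.array([.558,-.1210,0.0])
Rst=M0.T@S0; tst=M0.T@(c0-p0)      # slide in tool
def plat(ctr=(.5592,.0605,.0975),sl=.56,az=-10.4):
    a=np.radians(az); ex=np.array([np.cos(a)*np.cos(sl),np.sin(a)*np.cos(sl),np.sin(sl)]); ey=np.array([-np.sin(a),np.cos(a),0])
    return np.c_[ex,ey,np.cross(ex,ey)],np.array(ctr)
def go(h):
    E,c=plat(); G=E@Rst.T; s=r.get_state(); M=R.from_euler('xyz',s['eef_rot'],degrees=True).as_matrix(); p=s['tcp_pos']
    g=c+E[:,2]*h-G@tst
    q=E.T@(M@tst+p-c); F=E.T@s['contact_force']
    print("t",s['time_s'],"p",p.round(4),"F platen",F.round(2),"mom",s['moment'].round(2),"w",round(s['gripper_width'],4),s['joints'].round(1))
    print("slide in platen mm",(q*1000).round(1),"tilt",np.arccos((M@Rst)[:,2]@E[:,2]).round(3),"turn",R.from_matrix(M.T@G).as_rotvec().round(3),"shift cm",((g-p)@M*100).round(2), "n in tool",(M.T@E[:,2]).round(3))
if __name__=="__main__": go(float(sys.argv[1]))
E
python3 tgt2.py .06
```

```text
time_s: 22.65
tcp_pos: [0.5602, -0.1209, 0.2291]
eef_rot: [0.3, 69.0, 170.2]
contact_force: [0.7, -0.1, -0.5]
gripper_width: 0.0116
t 22.65 p [ 0.5602 -0.1209  0.2291] F platen [ 0.32 -0.   -0.81] mom [-0.32 -1.26 -0.05] w 0.0116 [  3.9  24.4   5.6  -4.9 -91.7  76.7]
slide in platen mm [  87.7 -178.3   78.1] tilt 0.551 turn [ 0.007  0.551 -0.   ] shift cm [  8.61 -17.88   4.6 ] n in tool [-0.601 -0.001  0.799]
```

```bash
python3 -m creep '[[0,0,0,0,-4.5,0,0],[0,0,0,0,-4.5,0,0],[0,0,0,0,-4.5,0,0],[0,0,0,0,-4.4,0,0],[0,0.138,0,0,0,0,0],[0,0.138,0,0,0,0,0],[0,0.138,0,0,0,0,0],[0.007,0.137,0,0,0,0,0]]' && python3 -m creep '[[0,0,0,0,0,0,0]]'; python3 tgt2.py .04
```

```text
time_s: 23.45
tcp_pos: [0.5899, 0.0566, 0.2234]
eef_rot: [-179.9, 79.6, -10.4]
contact_force: [-0.3, -0.5, -0.3]
gripper_width: 0.0116
time_s: 23.55
tcp_pos: [0.5819, 0.0536, 0.2191]
eef_rot: [178.3, 80.1, -12.2]
contact_force: [-0.7, 0.2, -0.6]
gripper_width: 0.0114
t 23.55 p [0.5819 0.0536 0.2191] F platen [-0.89  0.06 -0.14] mom [0.   1.03 0.  ] w 0.0114 [ 28.7   6.7 -22.8   8.  -53.3  46.5]
slide in platen mm [83.3 -2.8 71.7] tilt 0.011 turn [ 0.001  0.012 -0.003] shift cm [ 6.09 -0.31  6.53] n in tool [-0.926  0.005  0.378]
```

```bash
python3 -m creep '[[0,0.012,0,2,-0.1,2.1,0],[0,0,0,2,-0.1,2.2,0],[0,0,0,2,-0.1,2.2,0],[0,0,0,0,0,0,0],[0,0,0,0,0,0,0]]'; python3 tgt2.py .01; python3 - <<'E'
from tgt2 import *
s=r.get_state();p=s['tcp_pos'];M=R.from_euler('xyz',s['eef_rot'],degrees=True).as_matrix();E,c=plat()
im,d=cap("side"); im2,d2=cap("top")
for n,D in(("side",d),("top",d2)):
    P=cloud(n,D); q=(P-c)@E; k=(D>0)&(abs(q[...,0])<.06)&(abs(q[...,1])<.05)&(q[...,2]<.05)&(q[...,2]>.025); w=q[k]
    print(n,len(w),np.percentile(w,[2,50,98],axis=0).round(4).tolist() if len(w)>9 else 0)
    if len(w)>30:
        A=np.c_[w[:,:2],np.ones(len(w))]; print("  fit",np.linalg.lstsq(A,w[:,2],rcond=None)[0].round(3))
u,v=proj("side",c)[0].astype(int)
cv2.imwrite("pics/z8.png",np.hstack([cv2.resize(x[v-40:v+40,u-40:u+40],None,fx=5,fy=5,interpolation=cv2.INTER_CUBIC) for x,(u,v) in((im,proj("side",c)[0].astype(int)),(im2,proj("top",c)[0].astype(int)))]))
E
```

```text
time_s: 24.05
tcp_pos: [0.5378, 0.0682, 0.1519]
eef_rot: [179.2, 79.3, -11.3]
contact_force: [0.2, 0.4, -0.8]
gripper_width: 0.0116
t 24.05 p [0.5378 0.0682 0.1519] F platen [-0.31  0.42 -0.77] mom [ 0.09  0.71 -0.  ] w 0.0116 [ 33.2   5.9 -34.8  11.2 -42.2  38.5]
slide in platen mm [ 8.9  3.7 39.2] tilt nan turn [-0.    -0.002 -0.001] shift cm [ 3.04  0.36 -0.24] n in tool [-0.931  0.003  0.365]
side 304 [[-0.0268, -0.0252, 0.0389], [0.0169, -0.0088, 0.0447], [0.0472, 0.0248, 0.0486]]
  fit [-0.009  0.033  0.045]
top 89 [[0.0383, -0.0192, 0.0401], [0.0456, 0.008, 0.0441], [0.0491, 0.0308, 0.0477]]
  fit [-0.101  0.014  0.049]tgt2.py:14: RuntimeWarning: invalid value encountered in arccos
  print("slide in platen mm",(q*1000).round(1),"tilt",np.arccos((M@Rst)[:,2]@E[:,2]).round(3),"turn",R.from_matrix(M.T@G).as_rotvec().round(3),"shift cm",((g-p)@M*100).round(2), "n in tool",(M.T@E[:,2]).round(3))
```

View pics/z8.png

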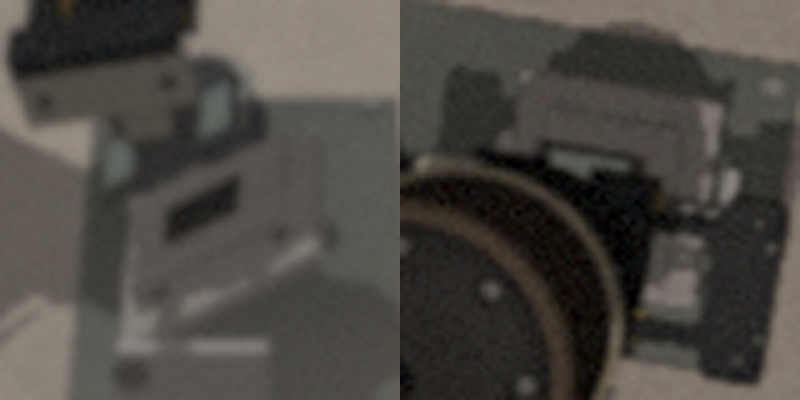

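```bash
python3 -m creep '[[0,-0.002,0,1.4,0.18,-0.1,0],[0,0,0,1.4,0.18,-0.1,0],[0,0,0,0,0,0,0],[0,0,0,0,0,0,0]]'; python3 tgt2.py 0.0 2>/dev/null
```

```text
time_s: 24.55
tcp_pos: [0.545, 0.0634, 0.1253]
eef_rot: [179.4, 79.4, -11.2]
contact_force: [-0.1, -0.1, 0.2]
gripper_width: 0.0118
t 24.55 p [0.545  0.0634 0.1253] F platen [ 0.06 -0.11  0.19] mom [ 0.08  0.83 -0.01] w 0.0118 [ 32.1   8.3 -36.2  11.8 -38.3  38.6]
slide in platen mm [ 1.5  0.2 12.4] tilt nan turn [-0.002 -0.001  0.   ] shift cm [ 1.2   0.01 -0.32] n in tool [-0.931  0.003  0.366]
```

```bash
python3 -m creep '[[0,0,0,0.3,0,-0.11,0],[0,0,0,0.3,0,-0.11,0],[0,0,0,0.2,0,-0.07,0],[0,0,0,0,0,0,0]]'; python3 tgt2.py 0.0 2>/dev/null;  python3 -m creep '[[0,0,0,0.2,0,-0.07,0],[0,0,0,0,0,0,0]]'; python3 tgt2.py 0.0 2>/dev/null
```

```text
time_s: 24.95
tcp_pos: [0.5486, 0.0626, 0.1172]
eef_rot: [179.4, 79.4, -11.2]
contact_force: [-0.1, -0.3, -1.2]
gripper_width: 0.0117
t 24.95 p [0.5486 0.0626 0.1172] F platen [-0.67 -0.32 -0.99] mom [ 0.06  0.84 -0.07] w 0.0117 [ 31.7   9.2 -36.5  12.  -37.1  38.7]
slide in platen mm [0.3 0.  3.6] tilt nan turn [-0.001 -0.    -0.   ] shift cm [ 0.34  0.   -0.11] n in tool [-0.931  0.003  0.366]
time_s: 25.15
tcp_pos: [0.5496, 0.0624, 0.1153]
eef_rot: [179.4, 79.4, -11.2]
contact_force: [0.0, 0.9, -0.8]
gripper_width: 0.0115
t 25.15 p [0.5496 0.0624 0.1153] F platen [-0.51  0.85 -0.57] mom [0.02 0.81 0.06] w 0.0115 [ 31.6   9.4 -36.5  12.  -36.8  38.7]
slide in platen mm [0.1 0.  1.4] tilt nan turn [-0.001 -0.     0.   ] shift cm [ 0.14  0.   -0.04] n in tool [-0.931  0.003  0.366]
```

```bash
for i in 1; do python3 -m creep '[[0,0,0,0.19,0,-0.07,0],[0,0,0,0,0,0,0]]' >/dev/null; python3 tgt2.py 0.0 2>/dev/null; done; python3 -m creep '[[0,0,0,0.19,0,-0.07,0],[0,0,0,0,0,0,0]]' >/dev/null; python3 tgt2.py 0.0 2>/dev/null
```

```text
t 25.35 p [0.5508 0.0623 0.1137] F platen [-0.54 -0.39  0.9 ] mom [0.16 1.07 0.01] w 0.0117 [ 31.5   9.6 -36.5  12.1 -36.6  38.7]
slide in platen mm [ 0.3  0.1 -0.5] tilt nan turn [-0.001 -0.001  0.   ] shift cm [-0.04  0.01  0.05] n in tool [-0.931  0.003  0.366]
t 25.55 p [0.5518 0.0621 0.1121] F platen [-0.7   0.98  3.44] mom [0.24 1.35 0.02] w 0.0117 [ 31.4   9.9 -36.5  12.1 -36.4  38.7]
slide in platen mm [ 0.4  0.1 -2.5] tilt nan turn [-0.001 -0.001  0.   ] shift cm [-0.22  0.01  0.12] n in tool [-0.931  0.003  0.366]
```

```bash
python3 -m creep '[[0,0,0,0.12,0,-0.05,0],[0,0,0,0,0,0,0],[0,0,0,0,0,0,0]]' >/dev/null; python3 tgt2.py 0.0 2>/dev/null; python3 - <<'E'
from tgt2 import *
E,c=plat()
for n in("side","top"):
    D=[];I=[]
    for _ in range(8):
        im,d=cap(n); D.append(np.where(d>0,d,np.nan));I.append(im.astype(float))
    d=np.nan_to_num(np.nanmedian(D,0)); P=cloud(n,d); q=(P-c)@E; cv2.imwrite(f"pics/{n}9.png",np.mean(I,0).astype(np.uint8))
    k=(d>0)&(abs(q[...,0])<.06)&(abs(q[...,1])<.04)&(abs(q[...,2]-.0025)<.006); k&=(np.hypot(q[...,0],q[...,1])<.1)
    k=cv2.erode(k.astype(np.uint8),np.ones((3,3)))>0; w=q[k]; sl=w[(w[:,1]<.026)&(abs(w[:,0])<.036)&(abs(w[:,1])<.024)]
    A=np.c_[sl[:,:2],np.ones(len(sl))]; s=np.linalg.lstsq(A,sl[:,2],rcond=None)[0]; e=sl[:,2]-A@s; print(n,len(sl),s.round(4),"std",e.std().round(4),"xspread",sl[:,0].min().round(3),sl[:,0].max().round(3), "se",(e.std()/np.sqrt(len(sl))/sl[:,0].std()).round(4))
im=cv2.imread("pics/side9.png");u,v=proj("side",c)[0].astype(int)
cv2.imwrite("pics/z9.png",cv2.resize(im[v-40:v+40,u-40:u+40],None,fx=7,fy=7,interpolation=cv2.INTER_CUBIC))
E
```

```text
t 25.85 p [0.5524 0.0619 0.1111] F platen [-1.17 -0.48  5.82] mom [ 0.16  1.57 -0.02] w 0.0113 [ 31.3  10.  -36.5  12.2 -36.2  38.8]
slide in platen mm [ 0.3  0.1 -3.7] tilt nan turn [-0.001 -0.001  0.   ] shift cm [-0.33  0.01  0.16] n in tool [-0.931  0.003  0.366]
side 164 [-0.0026  0.0158  0.0024] std 0.0009 xspread -0.035 0.036 se 0.0029
top 1 [0.0001 0.     0.0023] std 0.0 xspread 0.034 0.034 se nan<stdin>:10: RuntimeWarning: invalid value encountered in scalar divide
```

View pics/z9.png

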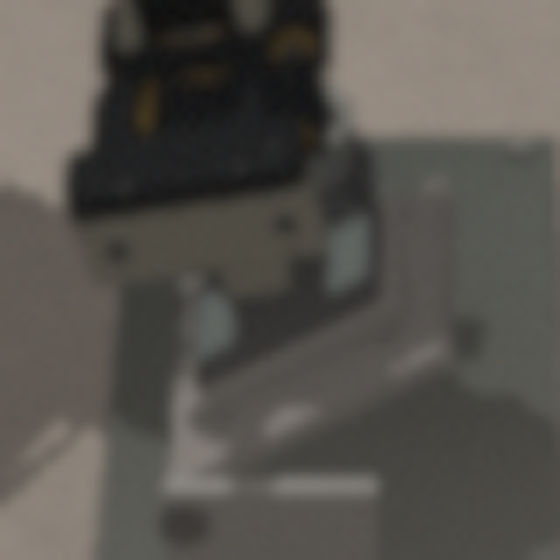

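```bash
python3 -m creep '[[0,0,0,0,0,0,0],[0,0,0,0,0,0,0],[0,0,0,0,0,0,0]]' && python3 tgt2.py 0.0 2>/dev/null && python3 -c "
from plant import r
print(r.close_job())"
```

```text
time_s: 26.95
tcp_pos: [0.5525, 0.062, 0.111]
eef_rot: [179.5, 79.4, -11.1]
contact_force: [-2.4, 0.2, 5.6]
gripper_width: 0.0117
t 26.95 p [0.5525 0.062  0.111 ] F platen [ 0.93 -0.28  6.04] mom [0.14 1.24 0.06] w 0.0117 [ 31.3  10.  -36.5  12.2 -36.2  38.8]
slide in platen mm [ 0.3  0.1 -3.8] tilt nan turn [-0.001 -0.001  0.   ] shift cm [-0.34  0.01  0.17] n in tool [-0.931  0.003  0.366]
the job is handed in; nothing more can be done
None
```

The job is handed in at about 27 s, with the ribbed carrier gripped and pressed on the platen; the system gave no verdict.

**Collar:** I gripped the ring and turned it clockwise until it met the hard stop, where the moment rose from 0.17 to 0.52 N m. The next picture showed the lug lying on the white mark. I could not look at the collar again at the end, because the arm hid it, but nothing touched it after that.

**Carrier:** I lifted the ribbed carrier, but with the fingers square to it the arm reached a joint limit (the third joint) before the full slope. I set the carrier down on free bench and gripped the rib again with the tool leaned 0.38 rad. That let me tilt the carrier to the platen's slope with joint room to spare.

**Last checks:**
- **Position:** by the arm's readings it is within 0.5 mm of the platen's middle; the calibration adds about 2 mm of uncertainty.
- **Flushness:** the carrier's top is within about 0.02 rad of the platen plane I had measured, by side-camera depth.
- **Edges:** they look parallel in the side picture.
- **Press and grip:** the pressing force read about 6 N, and the fingers stand 11.7 mm apart on the rib, with the grip set to 45 N.

**Unclear or not re-measured:**
- **Slope:** the two cameras gave 0.552 and 0.560 rad.
- **Top camera:** it could not see the carrier at the end, so flushness rests on the side camera alone.
- **Bystanders:** I did not re-measure them. The blank looked untouched in a late picture, and no unexpected contact force showed in the readings I took.

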